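# Rock a pendulum angle gauge round a tube to its index mark and hold it there

### The job

Pick up the pendulum angle gauge and set its V foot upright astride the steel tube, seated over the dark ring scribed round the tube, with the dial facing the tube's open end. Then rock the gauge round the tube until its swinging pointer settles on the index mark at the rim of its dial, and finish while still holding it there with the V pressed home on the tube, so that the spot can be punched. Leave the mug, tape roll and jar where they are.

Things in the scene. Friction and masses are not known exactly. Their poses are not given: they have to be found in the camera images.
- gauge: Pendulum angle gauge (about 420 g, aluminium) standing loose on the bench, 197 mm tall. Origin on the bench midway between its two foot tips; z up its stem, x the way the dial looks, y to the left when looking along x. Below: a 90 degree V foot open downward, 40 mm long along x, legs 10 mm thick, inner faces from the apex (z 34) to the tips (y +-34, z 0), 83 mm wide over all.
- gauge_grip (a point): Centre of the gauge's free upper stem, 166 mm above the foot tips. The stem is 24 x 24 mm square, faces square to the gauge's x and y, free for gripping from 144 mm (2 mm over the dial) to 187 mm above the foot tips; a 13 mm wide striking cap stands 10 mm above it. Axes as the gauge's.
- gauge_seat (a point): Point of the gauge that lies on the tube's axis when both legs of the V bear on the tube: mid-way between the legs, 42.4 mm below the V's apex, 8.4 mm below the foot tips, 174.4 mm below gauge_grip. The gauge rocks about it. Axes as the gauge's.
- gauge_dial (a point): Centre of the dial's glass, 31 mm in front of the stem's middle, 92 mm above the foot tips; axes as the gauge's. The dial is 100 mm across, 29 mm thick (2 to 31 mm in front of the stem's middle), white, with dark graduations every 10 degrees up to 90 either side of its top.
- pointer (a joint): Angle (rad) of the dark needle that swings freely behind the glass about the dial's centre, kept upright by the round weight below its pivot; 0 = along the stem, to the dial's top. Positive turns right-handed about gauge x (tip towards gauge -y), so tilting the gauge by +a about its x makes it read -a. Swings about 3 times a second, settles in about 2 s.
- pointer_tip (a point): Tip of the needle, 39 mm from the dial's centre (its pivot).
- index (a joint): Angle (rad) of the index mark on the dial, counted as the pointer's. Set beforehand and locked behind the glass: it turns only with the gauge. The gauge is right when the pointer reads the same as the index. It lies 0.25 to 0.5 rad to the positive side, towards the gauge's -y.
- index_tip (a point): Inner point of the index mark (a dark block 6 mm wide, 9 mm long with its pointed end inward, at the dial's rim), 39 mm from the dial's centre; the needle's tip meets this point when the gauge is right.
- tube: Steel tube, 60 mm outside diameter, 270 mm long, lying level, clamped fast in two notched timber blocks (45 mm along the tube, 140 mm wide, 67 mm tall, centred 95 mm either side of the ring; straps over the tube there, 20 mm wide, 2 mm proud). Origin on the bench below the ring; x along the tube to its open end (130 mm away), z up. A 110 mm square plate closes the other end (150 mm away).
- tube_ring (a point): Point on the tube's axis in the plane of the dark scribed ring (2.5 mm wide), 75 mm above the bench; x along the tube towards the open end, z up. The tube's crown is 30 mm above it.
- mug: Bystander: white mug, 80 mm across, 95 mm tall.
- tape: Bystander: roll of tape, 96 mm across, 25 mm tall.
- jar: Bystander: glass jar, 60 mm across, 85 mm tall.
Not all that is in view belongs to the job. Of the things like the gauge, leave any that is brown or pink; of the rest the smaller one is meant.

How it is judged:
By the outcome, as a careful person would: the job done as asked, in the order asked, and still so for the second after the job is handed in, while the arm keeps its last pose, push and grip.
It also fails if it takes over 45 s, if anything falls off the work surface, if the arm or the gripper's body presses on something with over 40 N, if the wrist force passes 120 N, or if a joint passes its speed limit or range.

### The arm

A 7-joint arm with a two-finger parallel gripper is mounted at the origin on the work surface. World frame = base frame: x ahead of the robot, y to its left, z up, the work surface at z = 0. Lengths are in m, angles in rad, forces in N, time in s.
With the tool pointing down it reaches from about 0.375 to 0.925 m from the base axis. Payload 3.1 kg.
Tool frame: the origin (TCP) lies at the very end of the fingers, on their centre line; the grasp point (between the pads) lies ctrl.pinch_z behind it (ctrl.pinch_z is the distance from the TCP to the grasp point, in m); z points along the fingers, y is the direction in which the jaws open and shut (so a half turn about z gives the same grasp; the last joint's range is limited). The gripper opens to 85 mm and grips with 20 to 120 N. Pads are 22 mm wide; open, the fingers measure 114 mm over their backs; the gripper's body (76 mm by 85 mm) begins 54 mm behind the grasp point. The pads swing forward as they close: fully open they stand 13 mm farther back than shut.
Start: joints at [-1.302, 0.383, 0.044, 1.598, -0.018, 1.161, -0.05], TCP at [0.233, 0.607, 0.231] pointing down, gripper open.
Joint ranges: [-2.61, 2.61], [-0.41, 2.15], [-1.48, 1.57], [0, 2.5], [-1.57, 4.71], [0.05, 1.97], [-2.85, 2.85]. Speed limits (rad/s): [2.79, 2.79, 3.14, 3.14, 3.14, 3.14, 3.14].

### API

Orientations are given as a unit quaternion [w, x, y, z].
In Python, from cell import ctrl gives the robot as it stands.
- The arm moves only by the tool step_arm, never from a script. Its argument "increments" is text: rows parted by semicolons, each of 7 numbers parted by spaces: the turn, a rotation vector about the tool's x, y, z in units of 6 degrees (1.0 is 6 degrees), then the shift along the tool's x, y, z in cm, then the closure, from 0 (fully open) to 1 (shut). In form: ax ay az x y z gripper; .... A call has exactly 10 rows; each row shifts and turns the commanded pose from where the row before left it, along the tool's axes as they then stand; what a row does not reach is not made up. A row lasts 1/8 s, in which the tool goes at most 62.5 mm and 10.7 degrees, less where a joint would pass 70% of its speed; a pose out of reach is approached as far as the arm can. A call with a gripper value outside its range is refused whole. The fingers move at their own pace and stop on an object; "force" is the grip in N (left out, the last holds). Time passes only in rows, so rows that do not move let the fingers close, or fill a call up. It gives the time, the measured TCP pose, the force and the opening at its end, in the units of the state.
- ctrl.read_state(): the state, without advancing time (a new reading comes with each control period).
- ctrl.read_camera(name): name is "scene" or "side" or "wrist"; returns a dict with "color" (480x640x3 uint8, red, green, blue), "fx", "fy", "cx", "cy" (pixels), "dist_coeffs" ([k1, k2, p1, p2, k3] as OpenCV has them; the pictures are not rectified), "R" (3x3) and "t" (3): a world point X has camera coordinates R X + t. Camera axes: x right, y down, z forward; pixel columns grow to the right and rows downward; lengths in m; the calibration is good to about 2 mm. A picture is of the moment at which its call begins. There is no depth.
- ctrl.close_job(): hands the job in, once; it reports no verdict.
The state is a dict: "clock": time; "joints": joint angles; "qvel": joint speeds; "effort": joint torques, N m; "position": TCP position; "eef_rot": TCP orientation; "wrist_force": force on the tool from outside, world axes, zero at the start; "wrist_torque": the same for the moment, N m; "width": opening from 0.0 (shut) to 1.0 (fully open).
Only numpy, scipy, OpenCV 4.12 (cv2) and the standard library are available. Lean on these libraries where they do the work, as an engineer would, in place of code of your own. Each camera call takes 0.05 s, during which the arm holds its last target. There are 200 camera calls.

## Working session

There is one attempt and no reset: what is moved stays moved. The work goes in short steps, Python scripts to look and compute and a tool call to move; the robot and the scene stay as the last step left them, time stands still between calls to the robot, and variables do not carry over. Pictures are saved under pics/ and viewed, about 8 in all and at most 12, crops included, and the job is handed in when it is done.

Besides the shell and the picture viewer there is one more tool, called in YAML: its name, and indented under it one key for each argument. step_arm: Moves the arm, as the interface text tells. Its arguments: {"type":"object","properties":{"increments":{"type":"string"},"force":{"type":"number"}},"required":["increments"]}

```bash
mkdir -p pics; ls; python3 - <<'E'
from cell import ctrl
import cv2,numpy as np
s=ctrl.read_state();print(s);print(ctrl.pinch_z)
for n in("scene","side","wrist"):
    c=ctrl.read_camera(n);np.save(f"pics/{n}0.npy",c,allow_pickle=True)
    cv2.imwrite(f"pics/{n}0.png",c["color"][:,:,::-1]);print(n,c["fx"],c["cx"],c["cy"],c["dist_coeffs"],(-np.array(c["R"]).T@c["t"]).round(3),np.array(c["R"])[2].round(2))
a=[cv2.imread(f"pics/{n}0.png") for n in("scene","side")]
E
```

```text
pics
{'clock': 0.0, 'joints': array([-1.30179712,  0.38382875,  0.04387071,  1.59959755, -0.01792403,
        1.16116462, -0.04993217]), 'qvel': array([-0.00075829, -0.00111437,  0.00056619,  0.00167262,  0.00051625,
       -0.00154815, -0.00030596]), 'effort': array([-1.86166121e-04, -4.33472300e+01,  1.02451801e+00, -2.49505663e+01,
        1.05968482e-02,  1.14594804e-02,  1.62089787e-06]), 'position': array([0.23279179, 0.60587476, 0.22988083]), 'eef_rot': array([-1.72567072e-04,  1.82371335e-01,  9.83228864e-01, -1.29109217e-03]), 'wrist_force': array([0.41821953, 0.40114442, 0.30509443]), 'wrist_torque': array([ 0.02246961, -0.00021354,  0.02644216]), 'width': 1.0006551080595425}
0.0187
scene 517.9445502540106 324.41634084503795 234.2221069893512 [-0.15041846  0.          0.          0.          0.        ] [ 0.992 -0.804  1.169] [-0.29  0.59 -0.76]
side 443.2393119736489 320.9864113127143 236.5142732234395 [-0.03517706  0.          0.          0.          0.        ] [0.403 0.689 0.867] [ 0.17 -0.66 -0.73]
wrist 334.61484308600217 322.73163921588326 236.27928741697417 [-0.04591618  0.          0.          0.          0.        ] [0.162 0.633 0.373] [ 0.27 -0.11 -0.96]
```

View pics/scene0.png

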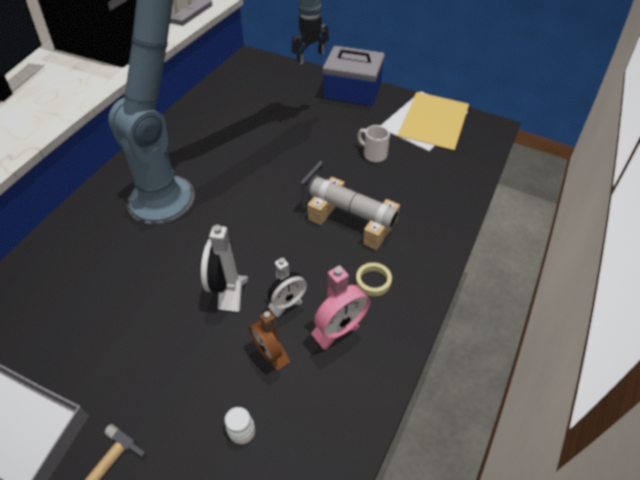

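View pics/side0.png

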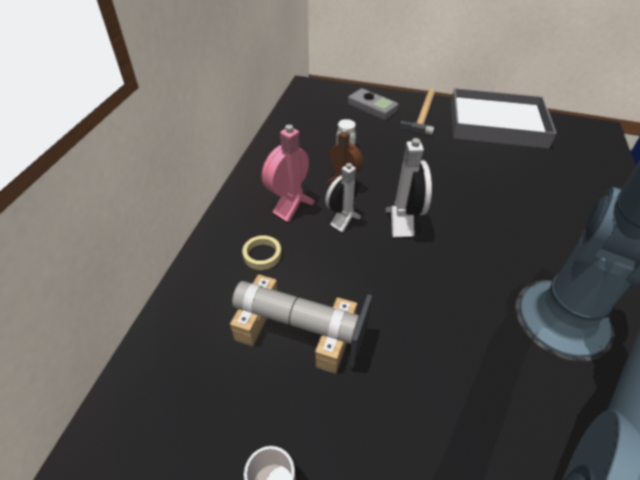

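```bash
cat > h.py <<'E'
import numpy as np,cv2
from scipy.spatial.transform import Rotation as Ro
def K(c):return np.array([[c["fx"],0,c["cx"]],[0,c["fy"],c["cy"]],[0,0,1.]])
def ray(c,p):
    u=cv2.undistortPoints(np.array([[p]],float),K(c),np.array(c["dist_coeffs"]))[0,0]
    R=np.array(c["R"]);return -R.T@np.array(c["t"]),R.T@np.array([u[0],u[1],1.])
def onz(c,p,z):
    o,d=ray(c,p);return o+d*(z-o[2])/d[2]
def tri(*cp):
    A=np.zeros((3,3));b=np.zeros(3);L=[]
    for c,p in cp:
        o,d=ray(c,p);d=d/np.linalg.norm(d);P=np.eye(3)-np.outer(d,d);A+=P;b+=P@o;L.append((o,P))
    X=np.linalg.solve(A,b);return X.round(4),[round(float(np.linalg.norm(P@(X-o)))*1e3,1) for o,P in L]
def proj(c,X):
    return cv2.projectPoints(np.atleast_2d(np.array(X,float)),cv2.Rodrigues(np.array(c["R"]))[0],np.array(c["t"],float),K(c),np.array(c["dist_coeffs"]))[0][:,0]
def load(n):return np.load(f"pics/{n}.npy",allow_pickle=True).item()
def grab(n,tag):
    from cell import ctrl
    c=ctrl.read_camera(n);np.save(f"pics/{n}{tag}.npy",c,allow_pickle=True);return c
def crop(c,x,y,w,h,s):
    im=cv2.resize(c["color"][y:y+h,x:x+w,::-1],None,fx=s,fy=s,interpolation=cv2.INTER_CUBIC)
    st=10
    for u in range(-(-x//st)*st,x+w,st):cv2.line(im,(int((u-x+.5)*s),0),(int((u-x+.5)*s),6),(0,255,255),1);cv2.putText(im,str(u),(int((u-x)*s),16),0,.32,(0,255,255),1)
    for v in range(-(-y//st)*st,y+h,st):cv2.line(im,(0,int((v-y+.5)*s)),(6,int((v-y+.5)*s)),(0,255,255),1);cv2.putText(im,str(v),(8,int((v-y+.5)*s)+4),0,.32,(0,255,255),1)
    return im
E
python3 - <<'E'
from h import *
a=load("scene0");b=load("side0")
im=np.vstack([np.hstack([crop(a,250,252,80,75,5)[:300,:400],crop(a,300,172,100,75,4)]),np.hstack([crop(b,310,158,80,75,5)[:300,:400],crop(b,227,272,150,100,400/150)[:300,:400].copy() if 0 else cv2.resize(crop(b,227,270,150,112,4),(400,300))])])
cv2.imwrite("pics/c1.png",im)
E
```

```text
(no output)
```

View pics/c1.png

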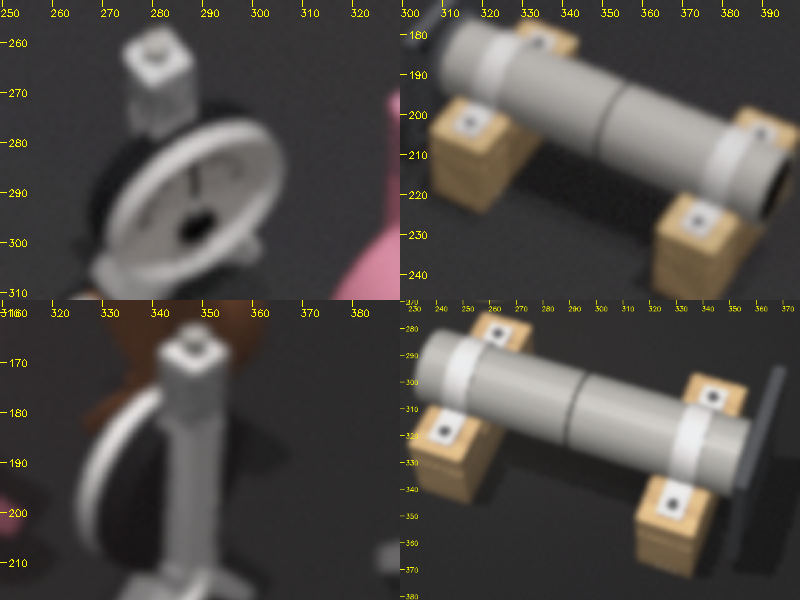

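```bash
python3 - <<'E'
from h import *
a=load("scene0");b=load("side0")
P=lambda p,q:tri((a,p),(b,q))
print("cap",P((280.7,260.3),(348.8,166.5)))
print("ring",P((353,201.1),(293.5,310.3)))
S=[P((317.5,202),(329,346.5)),P((333,182),(344.4,306.4)),P((374.5,226.5),(243.9,319.1)),P((390,205),(263.4,282.4))]
for s in S:print(s)
X=np.array([s[0] for s in S]);d=X[2]+X[3]-X[0]-X[1];e=X[1]+X[3]-X[0]-X[2]
print("mean",X.mean(0),"yaw",np.degrees(np.arctan2(d[1],d[0])),np.degrees(np.arctan2(e[1],e[0])),np.linalg.norm(d)/2)
cap=P((280.7,260.3),(348.8,166.5))[0]
# dial centre: pivot, ray in scene
for z in(.085,.092,.1):
    D=onz(a,(287.3,291.5),z);print("dial",z,D.round(4),np.degrees(np.arctan2(*(D-cap)[[1,0]])),np.linalg.norm((D-cap)[:2]))
# dial ellipse fit
hsv=cv2.cvtColor(a["color"],cv2.COLOR_RGB2HSV);m=(hsv[...,2]>75)&(hsv[...,1]<70);m=m.astype(np.uint8);k=np.zeros_like(m);k[276:312,268:310]=1;m*=k
cs=cv2.findContours(m,0,1)[0];c=max(cs,key=cv2.contourArea);print(cv2.fitEllipse(c))
for n,c in(("scene",a),("side",b)):
  print(n,proj(c,[X.mean(0)*[1,1,0]+[0,0,.075],[*cap[:2],0.0],[*cap[:2],0.187]]).round(1))
E
```

```text
cap (array([ 0.5608, -0.1682,  0.1906]), [1.5, 1.5])
ring (array([0.5917, 0.1951, 0.0757]), [0.7, 0.7])
(array([0.4878, 0.2112, 0.0056]), [19.4, 19.4])
(array([0.5036, 0.1949, 0.1206]), [20.6, 20.6])
(array([0.6881, 0.1985, 0.0091]), [20.7, 20.7])
(array([0.686 , 0.1793, 0.1188]), [24.0, 24.0])
mean [0.591375 0.195975 0.063525] yaw -4.229225588511813 -68.89762585566912 0.19187435341910603
dial 0.085 [ 0.5803 -0.1787  0.085 ] -28.39814501227673 0.022139068937599708
dial 0.092 [ 0.5829 -0.1828  0.092 ] -33.345377665128574 0.02649787630081188
dial 0.1 [ 0.586  -0.1874  0.1   ] -37.29867395800402 0.03164893729934272
((287.0268859863281, 292.6915283203125), (30.450668334960938, 43.17283248901367), 46.176902770996094)
scene [[352.8 201. ]
 [284.5 303.9]
 [280.2 261.1]]
side [[293.2 310.9]
 [344.6 221.5]
 [348.1 167.8]]
```

```bash
python3 - <<'E'
from h import *
a=load("scene0");b=load("side0")
P=lambda p,q:tri((a,p),(b,q))
S=[P((317.5,202),(344.4,306.4)),P((333,182),(329,346.5)),P((374.5,226.5),(263.4,282.4)),P((390,205),(243.9,319.1))]
for s in S:print(s)
X=np.array([s[0] for s in S]);d=X[2]+X[3]-X[0]-X[1];e=X[1]+X[3]-X[0]-X[2]
print("mean",X.mean(0),"yaw",np.degrees(np.arctan2(d[1],d[0])),np.degrees(np.arctan2(e[1],e[0])),np.linalg.norm(d)/2)
w=load("wrist0");R=np.array(w["R"]);print("cam axes",R.round(3))
from cell import ctrl
q=ctrl.read_state()["eef_rot"];T=Ro.from_quat(np.roll(q,-1)).as_matrix();print(T.round(3))
o=-R.T@np.array(w["t"]);print("cam in tool",(T.T@(o-ctrl.read_state()["position"])).round(4));print((T.T@R.T).round(3))
E
```

```text
(array([0.4933, 0.1518, 0.0667]), [3.2, 3.2])
(array([0.4989, 0.2521, 0.0653]), [0.4, 0.4])
(array([0.6835, 0.1375, 0.0673]), [2.8, 2.8])
(array([0.6906, 0.2385, 0.0654]), [3.1, 3.1])
mean [0.591575 0.194975 0.066175] yaw -4.178364541882019 86.38999871034491 0.19145920583769266
cam axes [[ 0.359  0.934 -0.003]
 [ 0.893 -0.342  0.294]
 [ 0.273 -0.108 -0.956]]
[[-0.933  0.359 -0.001]
 [ 0.359  0.933 -0.002]
 [-0.    -0.002 -1.   ]]
cam in tool [ 0.0753 -0.0004 -0.1433]
[[ 0.    -0.956 -0.294]
 [ 1.     0.    -0.   ]
 [ 0.    -0.294  0.956]]
```

```bash
cat >> h.py <<'E'
def state():
    from cell import ctrl
    s=ctrl.read_state();return s,np.array(s["position"]),Ro.from_quat(np.roll(s["eef_rot"],-1))
def pose(yaw_y,tilt_axis_yaw=0,tilt=0):
    "tool down, tool y at world yaw (deg); then tilted by tilt deg about the horizontal world axis at tilt_axis_yaw"
    y=np.array([np.cos(np.radians(yaw_y)),np.sin(np.radians(yaw_y)),0]);z=np.array([0,0,-1.]);x=np.cross(y,z)
    a=np.radians(tilt_axis_yaw);return Ro.from_rotvec(np.radians(tilt)*np.array([np.cos(a),np.sin(a),0]))*Ro.from_matrix(np.c_[x,y,z])
def plan(tcp,R1):
    s,p,R=state();print("clk",round(s["clock"],2),"p",p.round(4),"F",s["wrist_force"].round(1),"w",round(s["width"],3),"rpy-tool y yaw",np.degrees(np.arctan2(*R.as_matrix()[[1,0],1])).round(2))
    print("shift first(cm):",(R.inv().apply(np.array(tcp)-p)*100).round(2),"then turn(6deg):",(np.degrees((R.inv()*R1).as_rotvec())/6).round(3), "shift if after turn:",(R1.inv().apply(np.array(tcp)-p)*100).round(2))
E
python3 - <<'E'
from h import *
a=load("scene0");b=load("side0")
for n,p,q in(("big",(218.5,230),(415,143)),("brown",(266.5,315),(343,135)),("pink",(338,271),(290,128)),):print(n,tri((a,p),(b,q)))
plan([.5608,-.1682,.33],pose(56))
E
```

```text
big (array([ 0.4158, -0.2033,  0.2631]), [3.4, 3.4])
brown (array([ 0.6066, -0.3107,  0.1813]), [0.2, 0.2])
pink (array([ 0.7167, -0.185 ,  0.2623]), [3.4, 3.4])
clk 0.15 p [0.2328 0.606  0.2302] F [ 0.3  0.6 -0. ] w 1.001 rpy-tool y yaw 68.99
shift first(cm): [-58.38 -60.54  -9.85] then turn(6deg): [-0.02   0.003  2.164] shift if after turn: [-70.48 -45.85  -9.98]
```

step_arm:
  increments: "0 0 0 -2.5 -2.5 -1 0;0 0 0 -3.2 -3.3 -1 0;0 0 0 -3.2 -3.3 -1 0;0 0 0 -3.2 -3.3 -1 0;0 0 0 -3.2 -3.3 -1 0;0 0 0 -3.2 -3.3 -1 0;0 0 0 -3.2 -3.3 -1 0;0 0 0 -3.2 -3.3 -1 0;0 0 0 -3.2 -3.3 -1 0;0 0 0 -3.2 -3.3 -0.8 0"
  force: 60

```text
clock: 1.4
position: [0.4101, 0.1923, 0.3295]
eef_rot: [0.0, 0.182, 0.983, 0.0]
wrist_force: [0.2, -0.1, 0.1]
width: 0.998
```

step_arm:
  increments: "0 0 0 -3.2 -3.3 0 0;0 0 0 -3.2 -3.3 0 0;0 0 0 -3.2 -3.3 0 0;0 0 0 -3.2 -3.3 0 0;0 0 0 -3.2 -3.3 0 0;0 0 0 -3.2 -3.3 0 0;0 0 0 -3.2 -3.3 0 0;0 0 0 -3.2 -3.3 0 0;0 0 1.08 -1.6 -1.6 0 0;0 0 1.08 0 0 0 0"

```text
clock: 2.65
position: [0.5629, -0.168, 0.3289]
eef_rot: [-0.0, 0.296, 0.955, -0.001]
wrist_force: [0.1, 0.6, 0.5]
width: 1.007
```

```bash
python3 - <<'E'
from h import *
plan([.5608,-.1682,.33],pose(56))
c=grab("wrist",1);cv2.imwrite("pics/w1.png",c["color"][:,:,::-1])
print(proj(c,[[.5608,-.1682,.187]]))
E
```

```text
clk 2.65 p [ 0.5629 -0.168   0.3289] F [0.1 0.6 0.5] w 1.007 rpy-tool y yaw 55.54
shift first(cm): [ 0.16 -0.14 -0.11] then turn(6deg): [-0.021  0.004 -0.077] shift if after turn: [ 0.17 -0.13 -0.11]
[[322.06288218 220.87889822]]
```

View pics/w1.png

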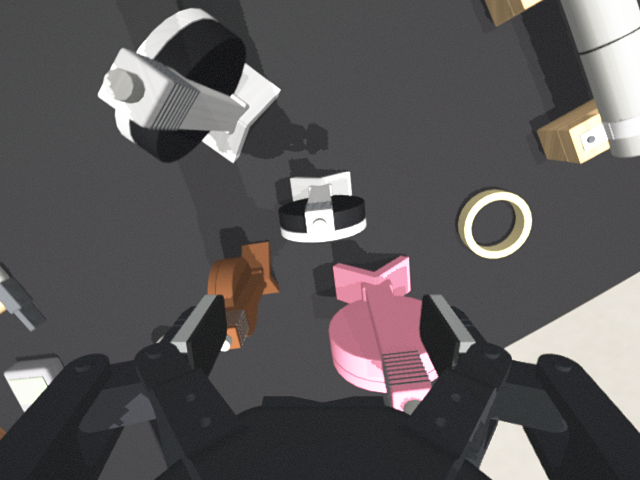

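```bash
python3 - <<'E'
from h import *
c=load("wrist1");cv2.imwrite("pics/w1c.png",crop(c,268,160,112,90,7))
E
```

```text
(no output)
```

View pics/w1c.png

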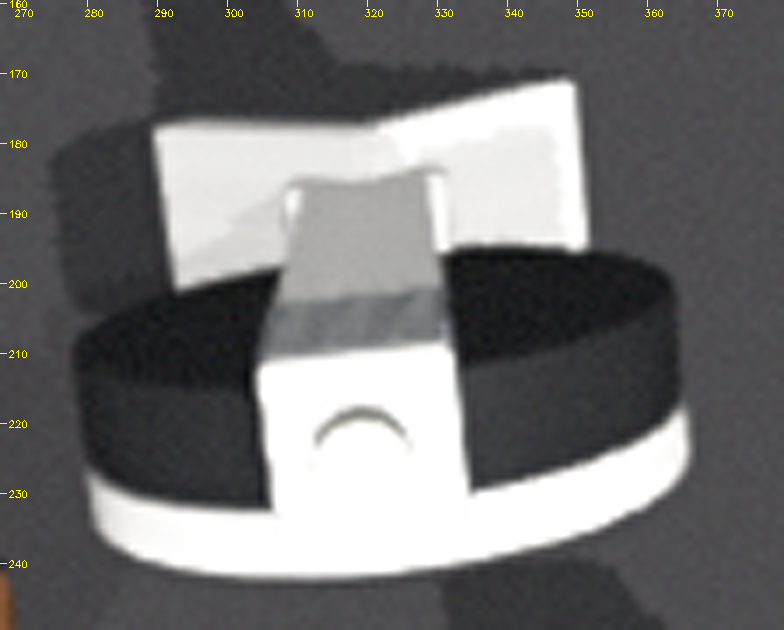

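```bash
python3 - <<'E'
from h import *
c=load("wrist1");s=load("side0");a=load("scene0")
for n,p,q,z in(("foot",(289.6,177.8),(349.6,170.9),.007),("stemtop",(304.7,212.6),(332.5,208.8),.187)):
    A,B=onz(c,p,z),onz(c,q,z);d=(B-A)[:2];y=np.degrees(np.arctan2(d[1],d[0]));n2=np.array([d[1],-d[0]])/np.linalg.norm(d)
    print(n,A.round(4),B.round(4),"len",np.linalg.norm(d).round(4),"yaw y",y.round(2),"centre",((A+B)[:2]/2+n2*(.02 if n=="foot" else .012)).round(4))
print("cap",onz(c,(319,224.4),.197).round(4), tri((c,(319,224.4)),(a,(280.7,260.3)),(s,(348.8,166.5))))
E
```

```text
foot [ 0.5226 -0.1973  0.007 ] [ 0.5616 -0.1237  0.007 ] len 0.0833 yaw y 62.06 centre [ 0.5597 -0.1699]
stemtop [ 0.5461 -0.1765  0.187 ] [ 0.557  -0.1546  0.187 ] len 0.0245 yaw y 63.52 centre [ 0.5623 -0.1709]
cap [ 0.5598 -0.1706  0.197 ] (array([ 0.561 , -0.1698,  0.1908]), [1.8, 2.2, 1.6])
```

```bash
python3 - <<'E'
from h import *
plan([.5607,-.1704,.147],pose(62.5))
E
```

```text
clk 2.7 p [ 0.5629 -0.1665  0.3287] F [1.1 0.5 0. ] w 0.999 rpy-tool y yaw 55.52
shift first(cm): [-0.04 -0.42 18.17] then turn(6deg): [-0.014 -0.006 -1.164] shift if after turn: [ 0.02 -0.45 18.17]
```

step_arm:
  increments: "0 0 -1.17 0 0 1 0;0 0 0 0 -0.4 2 0;0 0 0 0 0 3 0;0 0 0 0 0 3.2 0;0 0 0 0 0 3 0;0 0 0 0 0 2.5 0;0 0 0 0 0 2 0;0 0 0 0 0 1 0;0 0 0 0 0 0.5 0;0 0 0 0 0 0 0"

```text
clock: 3.95
position: [0.5618, -0.1687, 0.1476]
eef_rot: [0.0, 0.233, 0.972, -0.0]
wrist_force: [0.8, -0.1, 0.6]
width: 1.002
```

```bash
python3 - <<'E'
from h import *
plan([.5607,-.1704,.147],pose(62.5))
E
```

```text
clk 3.95 p [ 0.5618 -0.1687  0.1476] F [ 0.8 -0.1  0.6] w 1.002 rpy-tool y yaw 63.06
shift first(cm): [ 0.02 -0.2   0.06] then turn(6deg): [0.001 0.006 0.093] shift if after turn: [ 0.02 -0.2   0.06]
```

step_arm:
  increments: "0 0 0 0 -0.2 0 0.3;0 0 0 0 0 0 1;0 0 0 0 0 0 1;0 0 0 0 0 0 1;0 0 0 0 0 0 1;0 0 0 0 0 0 1;0 0 0 0 0 0 1;0 0 0 0 0 -0.5 1;0 0 0 0 0 -1 1;0 0 0 0 0 -1 1"
  force: 70

```text
clock: 5.2
position: [0.56, -0.1702, 0.1722]
eef_rot: [-0.001, 0.233, 0.972, -0.0]
wrist_force: [0.1, -0.7, -4.7]
width: 0.275
```

```bash
python3 - <<'E'
from h import *
gy=62.5
plan([.66,-.42,.62],pose(gy-20))
c=grab("wrist",2);cv2.imwrite("pics/w2.png",c["color"][::,:,::-1])
E
```

```text
clk 5.2 p [ 0.56   -0.1702  0.1722] F [ 0.1 -0.7 -4.7] w 0.275 rpy-tool y yaw 63.04
shift first(cm): [-20.19 -17.76 -44.79] then turn(6deg): [-0.007 -0.011  3.423] shift if after turn: [-25.18  -9.5  -44.78]
```

View pics/w2.png

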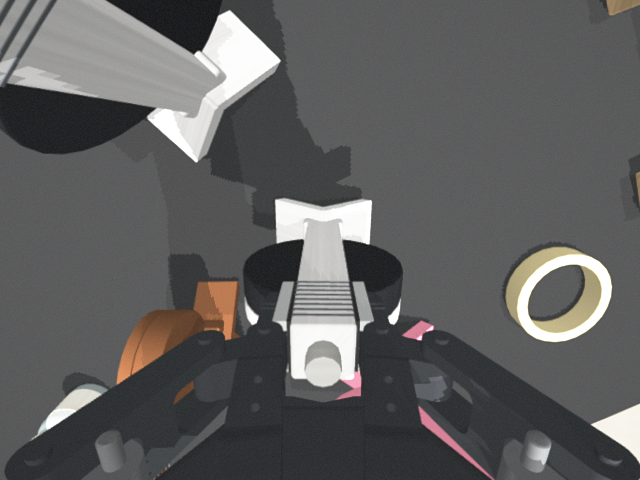

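step_arm:
  increments: "0 0 0 0 0 -2.5 1;0 0 0 0 0 -4 1;0 0 0 0 0 -4.5 1;0 0 0 0 0 -4.5 1;0 0 0 0 0 -4.5 1;0 0 0 0 0 -4.5 1;0 0 0 0 0 -4.5 1;0 0 0 -2.4 -2.4 -3 1;0 0 0 -2.4 -2.4 -3 1;0 0 0 -2.4 -2.4 -3 1"

```text
clock: 6.5
position: [0.5923, -0.2677, 0.5535]
eef_rot: [0.0, 0.233, 0.973, 0.0]
wrist_force: [0.7, 0.2, -3.1]
width: 0.27
```

step_arm:
  increments: "0 0 0 -2.4 -2.4 -3 1;0 0 0 -2.4 -2.4 -3 1;0 0 0 -2.4 -2.4 -1 1;0 0 0 -2.4 -2.4 0 1;0 0 0 -2.4 -2.4 0 1;0 0 0 -2.4 -1.2 0 1;0 0 0.9 0 0 0 1;0 0 0.9 0 0 0 1;0 0 0.9 0 0 0 1;0 0 0.9 0 0 0 1"

```text
clock: 7.75
position: [0.6457, -0.4191, 0.5746]
eef_rot: [0.01, 0.409, 0.913, -0.008]
wrist_force: [0.6, 0.7, -4.5]
width: 0.27
```

step_arm:
  increments: "0 0 0 0 0 0 1;0 0 0 0 0 0 1;0 0 0 0 0 0 1;0 0 0 0 0 0 1;0 0 0 0 0 0 1;0 0 0 0 0 0 1;0 0 0 0 0 0 1;0 0 0 0 0 0 1;0 0 0 0 0 0 1;0 0 0 0 0 0 1"

```text
clock: 9.0
position: [0.6458, -0.4188, 0.5753]
eef_rot: [0.011, 0.407, 0.913, -0.007]
wrist_force: [-0.5, 0.1, -4.3]
width: 0.274
```

```bash
python3 - <<'E'
from h import *
s,p,R=state();print(s["clock"],p,R.as_matrix().round(3),s["wrist_force"])
c=grab("scene",2)
ims=[c["color"].astype(float)]+[grab("scene",3+i)["color"].astype(float) for i in range(3)]
c["color"]=np.mean(ims,0).astype(np.uint8);np.save("pics/sceneA.npy",c,allow_pickle=True)
M=R.as_matrix();T=lambda v:p+M@np.array(v)
# gauge frame: x=-toolx, y=tooly, z=-toolz ; grip pt 18.7mm-ish behind tcp
G=lambda g:p+M@np.array([-g[0],g[1],-(g[2]-.147)])
q=proj(c,[G([.031,0,.092]),G([.031,0,.142]),G([.031,.05,.092])]);print(q)
x,y=q[0].astype(int);cv2.imwrite("pics/d1.png",crop(c,x-40,y-45,80,90,8)[:600])
np.save("pics/G.npy",np.array([G([.031,0,.092]),*M.T]))
E
```

```text
9.0 [ 0.64576423 -0.4187936   0.5752756 ] [[-0.668  0.744  0.014]
 [ 0.743  0.668 -0.023]
 [-0.026 -0.005 -1.   ]] [-0.46156976  0.11817554 -4.31614279]
[[238.74359001 278.46310661]
 [234.60838909 257.77103661]
 [270.42521962 271.84482464]]
```

View pics/d1.png

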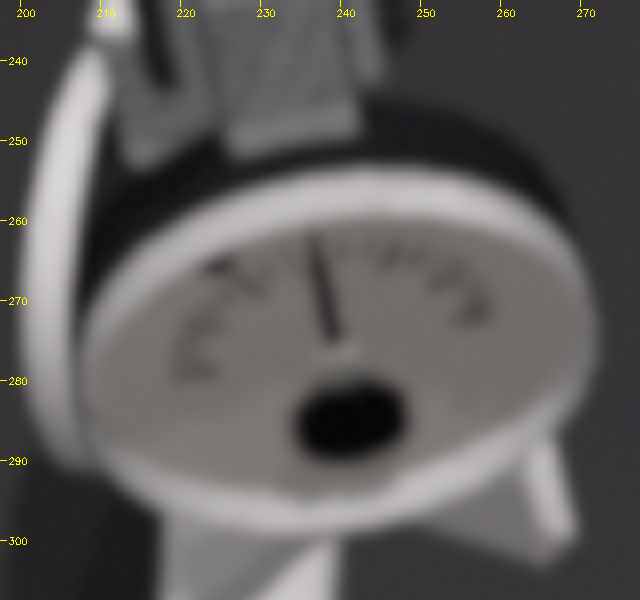

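step_arm:
  increments: "0 0 0 0 0 0 1;0 -0.5 0 0 0 0 1;0 -0.6 0 0 0 0 1;0 -0.6 0 0 0 0 1;0 -0.6 0 0 0 0 1;0 -0.6 0 0 0 0 1;0 -0.6 0 0 0 0 1;0 -0.6 0 0 0 0 1;0 -0.5 0 0 0 0 1;0 -0.4 0 0 0 0 1"
  force: 110

```text
clock: 10.45
position: [0.6447, -0.4179, 0.5744]
eef_rot: [0.246, 0.391, 0.88, -0.112]
wrist_force: [-0.8, -0.9, -3.8]
width: 0.267
```

step_arm:
  increments: "0 0 0 0 0 0 1;0 0 0 0 0 0 1;0 0 0 0 0 0 1;0 0 0 0 0 0 1;0 0 0 0 0 0 1;0 0 0 0 0 0 1;0 0 0 0 0 0 1;0 0 0 0 0 0 1;0 0 0 0 0 0 1;0 0 0 0 0 0 1"

```text
clock: 11.7
position: [0.6458, -0.4188, 0.5753]
eef_rot: [0.247, 0.391, 0.879, -0.113]
wrist_force: [0.3, 0.4, -4.5]
width: 0.266
```

```bash
cat >> h.py <<'E'
def dial(tag,n=6,name="scene"):
    "mean picture, rectified onto the dial's plane with the FK pose; 8 px per mm/… returns image and frame"
    s,p,R=state();M=R.as_matrix()
    cs=[grab(name,"%s_%d"%(tag,i)) for i in range(n)];c=cs[0];c["color"]=np.mean([k["color"].astype(float) for k in cs],0).round().astype(np.uint8)
    np.save(f"pics/{name}{tag}.npy",c,allow_pickle=True)
    G=lambda g:p+M@np.array([-g[0],g[1],-(g[2]-.147)])
    print("clk",s["clock"],"p",p.round(4),"R",M.round(3).tolist(),"F",s["wrist_force"].round(1),"w",round(s["width"],3))
    return c,G,M
E
python3 - <<'E'
from h import *
c,G,M=dial("B")
q=proj(c,[G([.031,0,.092]),G([.031,0,.142]),G([.031,.05,.092])]);print(q.round(1))
x,y=q[0].astype(int);cv2.imwrite("pics/d2.png",crop(c,x-37,y-37,74,74,8))
g=M@[0,0,0]+np.array([0,0,-1.]);print("expected pointer deg", np.degrees(np.arctan2(-(M[2,1]),-M[2,2])))
E
```

```text
clk 11.7 p [ 0.6458 -0.4188  0.5753] R [[-0.572, 0.744, 0.346], [0.632, 0.669, -0.391], [-0.523, -0.005, -0.853]] F [ 0.3  0.4 -4.5] w 0.266
[[239.4 281.2]
 [233.  249.8]
 [272.4 274.2]]
expected pointer deg 0.3104558190591006
```

View pics/d2.png

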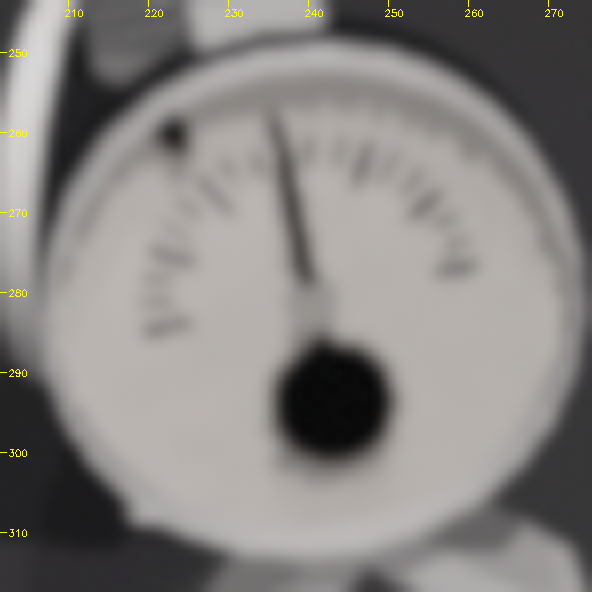

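```bash
python3 - <<'E'
from h import *
c=load("sceneB");s,p,R=state();M=R.as_matrix()
g=cv2.cvtColor(c["color"],cv2.COLOR_RGB2GRAY).astype(float)
def cen(x0,x1,y0,y1,th):
    w=np.clip(th-g[y0:y1,x0:x1],0,None);Y,X=np.mgrid[y0:y1,x0:x1];return np.array([(w*X).sum(),(w*Y).sum()])/w.sum()
idx=cen(220,227,256,264,110);wt=cen(233,253,284,304,110)
need=[cen(x-3,x+4,y,y+1,150) for x,y in((237,262),(237,265),(237,268),(238,271),(238,274),(238,276))]
print("idx",idx,"wt",wt,"need",np.round(need,2).tolist())
for dx in(.024,.031):
    o=p+M@np.array([-dx,0,.055])
    def yz(q):
        a,d=ray(c,q);n=M[:,0];X=a+d*((o-a)@n)/(d@n);v=M.T@(X-o);return np.array([v[1],-v[2]])*1e3
    N=np.array([yz(q) for q in need]);W=yz(wt);I=yz(idx)
    f=np.polyfit(N[:,1],N[:,0],1);ptr=-np.degrees(np.arctan(f[0]));tip=N[0]
    vx=W-N[0];print(dx,"I",I.round(1),"W",W.round(1),"N",N.round(1).tolist(),"ptr fit",ptr,"W-needle",np.degrees(np.arctan2(N[0,0]-W[0],N[0,1]-W[1]))*-1)
    for zc in(-2,-1,0,1,2):
        yc=np.polyval(f,W[1]+15) if 0 else W[0]+(N[0,0]-W[0])*(zc-W[1])/(N[0,1]-W[1])
        print(zc,round(yc,2),"index deg",-np.degrees(np.arctan2(I[0]-yc,I[1]-zc)).round(2),"r",np.hypot(I[0]-yc,I[1]-zc).round(1))
m=(g>100).astype(np.uint8)
E
```

```text
idx [223.18859649 260.47368421] wt [243.11907604 293.84961033] need [[236.87, 262.0], [237.2, 265.0], [237.81, 268.0], [238.27, 271.0], [238.96, 274.0], [239.17, 276.0]]
0.024 I [-17.2  34.5] W [  1.7 -24.3] N [[2.0, 27.9], [1.6, 23.1], [1.6, 18.3], [1.4, 13.5], [1.5, 8.6], [1.2, 5.4]] ptr fit -1.4959636607987168 W-needle -0.33025635607508735
-2 1.82 index deg 27.51 r 41.1
-1 1.82 index deg 28.17 r 40.2
0 1.83 index deg 28.87 r 39.4
1 1.83 index deg 29.6 r 38.5
2 1.84 index deg 30.36 r 37.6
0.031 I [-17.   36.9] W [  1.6 -21.3] N [[1.9, 30.4], [1.6, 25.7], [1.6, 20.9], [1.4, 16.1], [1.5, 11.3], [1.2, 8.1]] ptr fit -1.4959636607986997 W-needle -0.33025635607505044
-2 1.76 index deg 25.77 r 43.2
-1 1.76 index deg 26.36 r 42.3
0 1.77 index deg 26.98 r 41.4
1 1.78 index deg 27.63 r 40.5
2 1.78 index deg 28.31 r 39.7
```

step_arm:
  increments: "0.3 0 0 0 0 0 1;0.5 0 0 0 0 0 1;0.6 0 0 0 0 0 1;0.6 0 0 0 0 0 1;0.6 0 0 0 0 0 1;0.5 0 0 0 0 0 1;0.5 0 0 0 0 0 1;0.3 0 0 0 0 0 1;0.2 0 0 0 0 0 1;0.1 0 0 0 0 0 1"

```text
clock: 13.25
position: [0.6459, -0.4188, 0.5752]
eef_rot: [0.156, 0.436, 0.833, -0.302]
wrist_force: [0.2, -1.2, -4.0]
width: 0.266
```

step_arm:
  increments: "0 0 0 0 0 0 1;0 0 0 0 0 0 1;0 0 0 0 0 0 1;0 0 0 0 0 0 1;0 0 0 0 0 0 1;0 0 0 0 0 0 1;0 0 0 0 0 0 1;0 0 0 0 0 0 1;0 0 0 0 0 0 1;0 0 0 0 0 0 1"

```text
clock: 14.5
position: [0.6458, -0.4188, 0.5752]
eef_rot: [0.156, 0.436, 0.834, -0.302]
wrist_force: [-0.3, 0.4, -2.4]
width: 0.269
```

```bash
python3 - <<'E'
from h import *
c,G,M=dial("C",12)
q=proj(c,[G([.031,0,.092]),G([.031,0,.142]),G([.031,.05,.092])]);print(q.round(1))
x,y=q[0].astype(int);cv2.imwrite("pics/d3.png",crop(c,x-37,y-37,74,74,8))
print("expected pointer deg", np.degrees(np.arctan2(-(M[2,1]),-M[2,2])))
E
```

```text
clk 14.5 p [ 0.6458 -0.4188  0.5752] R [[-0.572, 0.82, -0.003], [0.632, 0.438, -0.639], [-0.523, -0.367, -0.769]] F [-0.3  0.4 -2.4] w 0.269
[[223.1 281.2]
 [231.5 249.8]
 [255.7 287.9]]
expected pointer deg 25.513109175457267
```

View pics/d3.png

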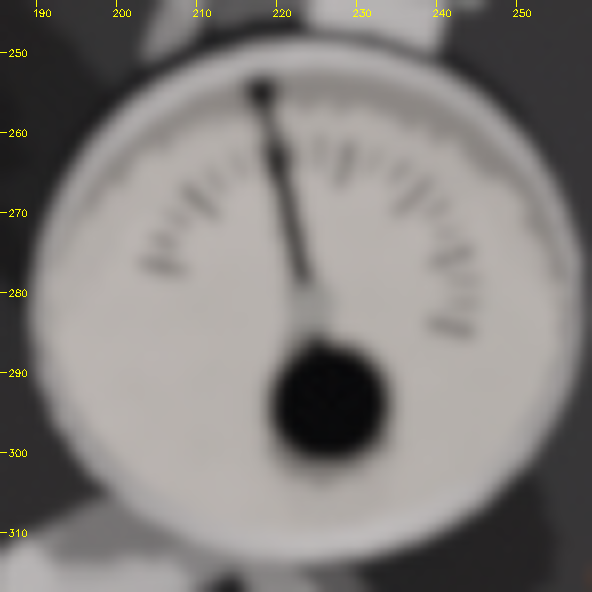

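```bash
python3 - <<'E'
from h import *
c=load("sceneC");g=cv2.cvtColor(c["color"],cv2.COLOR_RGB2GRAY).astype(float)
def row(y,x0,x1,th):
    w=np.clip(th-g[y,x0:x1],0,None);return (w*np.arange(x0,x1)).sum()/w.sum()
for y in range(252,279):
    x=round(217.8+(y-255)*.25);b=max(g[y,x-4],g[y,x+4]);b=min(g[y,x-4],g[y,x+4]);print(y,round(row(y,x-3,x+5,b),2),g[y,x-4:x+6].astype(int))
Y,X=np.mgrid[284:304,215:238];w=np.clip(110-g[284:304,215:238],0,None);print("wt",(w*X).sum()/w.sum(),(w*Y).sum()/w.sum())
E
```

```text
252 218.64 [169 172 171 168 162 156 156 160 164 165]
253 218.47 [173 170 162 147 129 116 118 130 142 146]
254 218.31 [155 142 117  86  66  73 101 125 135 136]
255 218.23 [140 130 105  67  39  53  90 120 133 136]
256 218.13 [136 130 112  80  51  61 101 131 143 141]
257 218.17 [139 137 126 105  81  82 119 148 157 153]
258 218.49 [150 145 130 106  97 126 156 166 165 165]
259 218.92 [165 161 149 125 104 122 152 167 171 172]
260 219.49 [173 171 160 138 108 110 139 160 169 171]
261 219.85 [174 173 163 139 104  93 119 147 163 167]
262 220.04 [170 160 132  92  72  95 130 156 164 157]
263 220.2 [166 160 134  89  55  77 118 151 163 158]
264 220.32 [163 163 143  98  54  72 118 152 165 162]
265 220.36 [163 166 152 114  67  77 125 159 171 170]
266 220.59 [173 164 134  89  81 125 161 175 177 173]
267 220.94 [179 173 152 112  84 116 155 175 179 177]
268 221.24 [181 177 162 129  89 105 148 173 179 180]
269 221.43 [182 179 167 137  94  97 142 171 179 181]
270 221.59 [180 169 143  99  92 136 167 178 180 180]
271 221.8 [180 172 149 106  87 126 161 176 179 180]
272 221.99 [180 173 152 113  84 113 153 173 179 180]
273 222.18 [180 174 157 124  87 103 146 171 179 180]
274 222.42 [177 165 137  94  97 141 170 179 180 180]
275 222.62 [178 170 145 102  92 135 166 178 180 180]
276 222.83 [179 171 149 108  86 124 159 175 179 180]
277 223.09 [178 173 155 118  85 111 149 171 178 179]
278 223.33 [175 159 128  96 107 142 166 175 178 179]
wt 226.62406015037595 293.9624060150376
```

step_arm:
  increments: "-0.5 0 0 0 0 0 1;-1 0 0 0 0 0 1;-1.2 0 0 0 0 0 1;-1 0 0 0 0 0 1;-0.5 0.5 0 0 0 0 1;0 1 0 0 0 0 1;0 1.2 0 0 0 0 1;0 1.2 0 0 0 0 1;0 0.8 0 0 0 0 1;0 0.3 0 0 0 0 1"

```text
clock: 16.35
position: [0.6456, -0.4217, 0.5741]
eef_rot: [0.011, 0.409, 0.912, -0.009]
wrist_force: [0.7, -0.1, -3.6]
width: 0.271
```

```bash
python3 - <<'E'
from h import *
plan([.5917,.195,.34],pose(86))
E
```

```text
clk 16.35 p [ 0.6456 -0.4217  0.5741] F [ 0.7 -0.1 -3.6] w 0.271 rpy-tool y yaw 41.71
shift first(cm): [50.23 37.17 21.82] then turn(6deg): [-0.16   0.219 -7.381] shift if after turn: [ 9.68 61.15 23.41]
```

step_arm:
  increments: "0 0 -0.8 0 0 0 1;0 0 -1.4 0 0 0 1;0 0 -1.5 0 0 0 1;0 0 -1.5 0 0 0 1;0 0 -1.4 0 0 0 1;-0.16 0.22 -0.8 0.5 3 0 1;0 0 0 0.7 4.3 0 1;0 0 0 0.7 4.3 0 1;0 0 0 0.7 4.3 0 1;0 0 0 0.7 4.3 0 1"

```text
clock: 17.6
position: [0.6271, -0.215, 0.574]
eef_rot: [-0.001, 0.033, 0.999, -0.004]
wrist_force: [0.8, -0.8, -3.8]
width: 0.264
```

step_arm:
  increments: "0 0 0 0.7 4.3 0 1;0 0 0 0.7 4.3 0 1;0 0 0 0.7 4.3 1 1;0 0 0 0.7 4.3 2.5 1;0 0 0 0.7 4.3 3 1;0 0 0 0.7 4.3 3 1;0 0 0 0.7 4.3 3 1;0 0 0 0.7 4.3 3 1;0 0 0 0.7 4 3 1;0 0 0 0.5 3 3 1"

```text
clock: 18.85
position: [0.5862, 0.2033, 0.3565]
eef_rot: [0.0, 0.032, 0.999, -0.002]
wrist_force: [0.3, -0.6, -3.7]
width: 0.267
```

```bash
python3 - <<'E'
from h import *
plan([.5917,.195,.34],pose(86));s,p,R=state();print(R.as_matrix().round(4))
E
```

```text
clk 18.85 p [0.5862 0.2033 0.3565] F [ 0.3 -0.6 -3.7] w 0.267 rpy-tool y yaw 86.35
shift first(cm): [-0.6  -0.78  1.65] then turn(6deg): [-0.035  0.001  0.059] shift if after turn: [-0.6  -0.79  1.65]
[[-9.98e-01  6.36e-02 -1.00e-04]
 [ 6.36e-02  9.98e-01 -3.60e-03]
 [-1.00e-04 -3.60e-03 -1.00e+00]]
```

```bash
python3 - <<'E'
from h import *
c=grab("wrist",5);d=grab("side",5);a=grab("scene",5)
im=np.vstack([np.hstack([cv2.resize(c["color"],(400,300)),crop(c,230,160,200,150,2)[:,:,::-1]]),np.hstack([crop(a,295,110,120,90,400/120)[:300,:400,::-1],crop(d,215,200,160,120,2.5)[:300,:400,::-1]])])
cv2.imwrite("pics/w5.png",im[:,:,::-1])
print(proj(c,[[.5917,.195,.105],[.5917-.03*np.sin(np.radians(4)),.195-.03,.075],[.5917,.225,.075]]).round(1))
E
```

```text
[[317.2 204.4]
 [294.3 199.5]
 [340.9 198.2]]
```

View pics/w5.png

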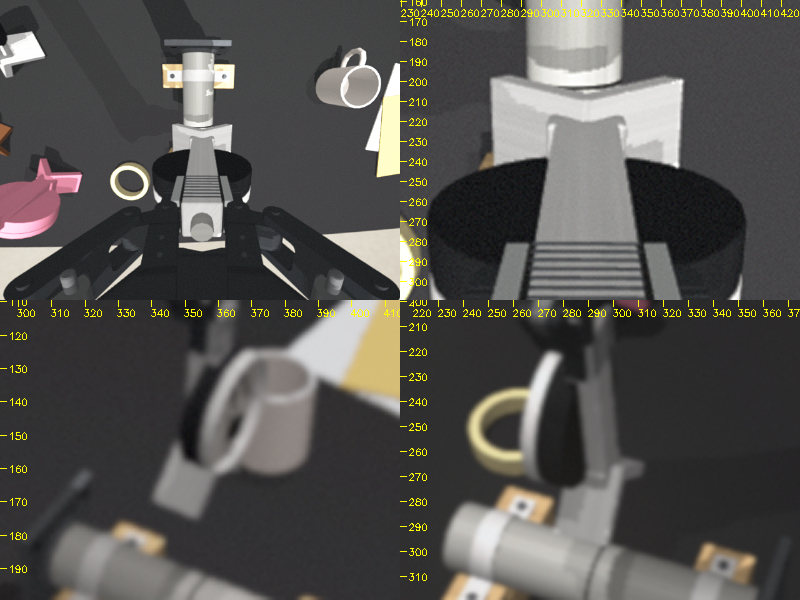

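```bash
python3 - <<'E'
from h import *
c=load("wrist5");g=cv2.GaussianBlur(cv2.cvtColor(c["color"],cv2.COLOR_RGB2GRAY).astype(float),(0,0),.7)
for v in(85,90,95,145,155,165,175,185,195):
    r=g[v];gr=np.diff(r);L=270+np.argmax(gr[270:305]);Rr=330+np.argmin(gr[330:360])
    A,B=onz(c,(L+.5,v),.09),onz(c,(Rr+.5,v),.09)
    print(v,L+.5,Rr+.5,"mid world at z.09",((A+B)/2).round(4),np.linalg.norm(A-B).round(4))
print("col profile",[(v,int(g[v,305:332].mean())) for v in range(192,208)])
for v in(200,201,202,203):print(v,onz(c,(317.5,v),.105).round(4))
E
```

```text
85 292.5 340.5 mid world at z.09 [0.4569 0.2031 0.09  ] 0.0545
90 291.5 342.5 mid world at z.09 [0.4623 0.2033 0.09  ] 0.0581
95 291.5 342.5 mid world at z.09 [0.4676 0.203  0.09  ] 0.0583
145 292.5 341.5 mid world at z.09 [0.5231 0.1992 0.09  ] 0.0582
155 292.5 340.5 mid world at z.09 [0.5347 0.1978 0.09  ] 0.0574
165 292.5 340.5 mid world at z.09 [0.5464 0.197  0.09  ] 0.0579
175 293.5 340.5 mid world at z.09 [0.5584 0.1968 0.09  ] 0.0571
185 293.5 340.5 mid world at z.09 [0.5706 0.1959 0.09  ] 0.0576
195 293.5 339.5 mid world at z.09 [0.5829 0.1945 0.09  ] 0.0569
col profile [(192, 167), (193, 172), (194, 188), (195, 213), (196, 232), (197, 242), (198, 244), (199, 244), (200, 244), (201, 238), (202, 202), (203, 137), (204, 129), (205, 158), (206, 165), (207, 166)]
200 [0.5864 0.1958 0.105 ]
201 [0.5876 0.1957 0.105 ]
202 [0.5888 0.1956 0.105 ]
203 [0.59   0.1955 0.105 ]
```

```bash
python3 - <<'E'
from h import *
c=load("wrist5");s,p,R=state();M=R.as_matrix()
cv=lambda q,z:M.T@(onz(c,q,z)-p)
z=p[2]-.147+.007
A,B=cv((276.5,199),z),cv((371.5,200),z);print("foot back corners in tool mm",(A*1e3).round(1),(B*1e3).round(1))
plan([.5912,.1942,.26],pose(85.9))
E
```

```text
foot back corners in tool mm [ 18.4 -40.2 140.4] [ 17.3  42.  139.9]
clk 19.0 p [0.5842 0.2037 0.3542] F [-0.5 -0.3 -3.7] w 0.265 rpy-tool y yaw 86.55
shift first(cm): [-0.82 -0.85  9.42] then turn(6deg): [-0.057 -0.065  0.109] shift if after turn: [-0.77 -0.9   9.42]
```

step_arm:
  increments: "-0.05 -0.06 0.11 0 0 0 1;0 0 0 -0.35 -0.45 1 1;0 0 0 -0.35 -0.45 1 1;0 0 0 0 0 1.5 1;0 0 0 0 0 1.5 1;0 0 0 0 0 1.5 1;0 0 0 0 0 1.4 1;0 0 0 0 0 1 1;0 0 0 0 0 0.5 1;0 0 0 0 0 0 1"

```text
clock: 20.25
position: [0.5921, 0.1927, 0.262]
eef_rot: [0.001, 0.038, 0.999, 0.0]
wrist_force: [-0.4, 0.3, -3.9]
width: 0.264
```

```bash
python3 - <<'E'
from h import *
plan([.590,.1942,.2304],pose(85.9))
d=grab("side",6);a=grab("scene",6)
im=np.hstack([crop(a,310,130,80,120,5)[:,:400],crop(d,245,220,80,120,5)[:,:400]])
cv2.imwrite("pics/v6.png",im)
E
```

```text
clk 20.25 p [0.5921 0.1927 0.262 ] F [-0.4  0.3 -3.9] w 0.264 rpy-tool y yaw 85.62
shift first(cm): [0.23 0.13 3.16] then turn(6deg): [ 0.007  0.013 -0.046] shift if after turn: [0.22 0.13 3.16]
```

View pics/v6.png

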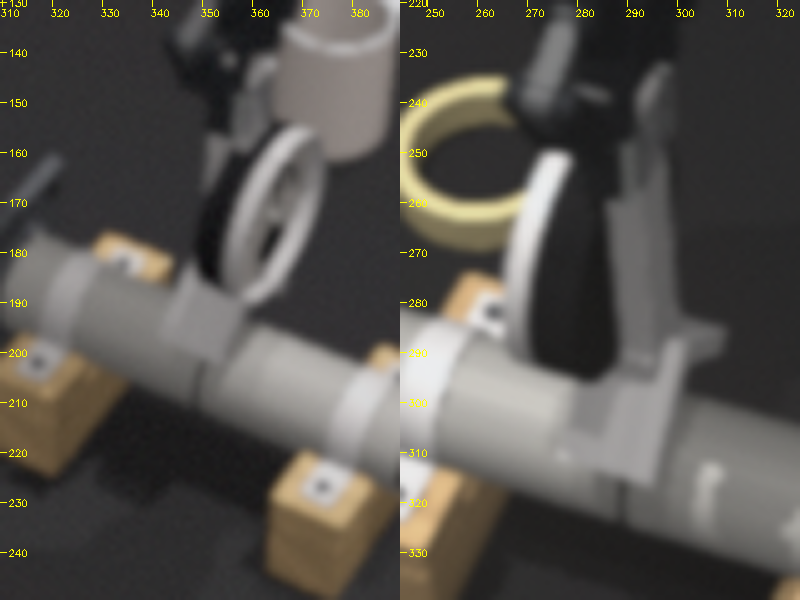

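step_arm:
  increments: "0 0 -0.05 0.2 0.13 0.4 1;0 0 0 0 0 0.6 1;0 0 0 0 0 0.6 1;0 0 0 0 0 0.5 1;0 0 0 0 0 0.4 1;0 0 0 0 0 0.3 1;0 0 0 0 0 0.2 1;0 0 0 0 0 0.1 1;0 0 0 0 0 0.1 1;0 0 0 0 0 0 1"

```text
clock: 21.6
position: [0.5907, 0.1938, 0.2315]
eef_rot: [0.001, 0.036, 0.999, 0.0]
wrist_force: [-2.3, -1.3, 3.5]
width: 0.27
```

```bash
python3 - <<'E'
from h import *
plan([.590,.1942,.2304],pose(85.9));print(state()[0]["wrist_torque"])
E
```

```text
clk 21.6 p [0.5907 0.1938 0.2315] F [-2.3 -1.3  3.5] w 0.27 rpy-tool y yaw 85.9
shift first(cm): [0.08 0.03 0.11] then turn(6deg): [ 0.006  0.026 -0.   ] shift if after turn: [0.08 0.03 0.11]
[-0.61078803  0.65668653 -0.07116151]
```

step_arm:
  increments: "0 0 0 0 0 0.1 1;0 0 0 0 0 0 1;0 0 0 0 0 0 1;0 0 0 0 0 0 1;0 0 0 0 0 0 1;0 0 0 0 0 0 1;0 0 0 0 0 0 1;0 0 0 0 0 0 1;0 0 0 0 0 0 1;0 0 0 0 0 0 1"

```text
clock: 22.85
position: [0.5908, 0.194, 0.2315]
eef_rot: [0.002, 0.036, 0.999, 0.0]
wrist_force: [-3.0, -1.7, 6.6]
width: 0.27
```

```bash
python3 - <<'E'
from h import *
plan([.590,.1942,.2304],pose(85.9));s,p,R=state();print(s["wrist_torque"],R.as_matrix().round(4))
from scipy.spatial.transform import Rotation
p=np.array([p[0],p[1],.2305]);c=p+[0,0,-.1555]
for t in (6.45,12.9,19.35,25.8):
    Q=Ro.from_rotvec(-np.radians(t)*np.array([np.cos(np.radians(-4.1)),np.sin(np.radians(-4.1)),0]))
    print(t,c+Q.apply(p-c))
E
```

```text
clk 22.85 p [0.5908 0.194  0.2315] F [-3.  -1.7  6.6] w 0.27 rpy-tool y yaw 85.9
shift first(cm): [0.08 0.02 0.11] then turn(6deg): [ 0.008  0.03  -0.   ] shift if after turn: [0.08 0.02 0.11]
[-0.82857207  0.98493046 -0.06995229] [[-9.974e-01  7.150e-02  3.200e-03]
 [ 7.150e-02  9.974e-01  7.000e-04]
 [-3.100e-03  9.000e-04 -1.000e+00]]
6.45 [0.59205308 0.21137542 0.22951573]
12.9 [0.59328621 0.22857841 0.22657537]
19.35 [0.59448791 0.24534304 0.22171614]
25.8 [0.59564298 0.26145709 0.21499957]
```

step_arm:
  increments: "0.23 0 0 0 0.377 0.005 1;0.43 0 0 0 0.705 0.016 1;0.43 0 0 0 0.705 0.016 1;0.43 0 0 0 0.705 0.016 1;0.43 0 0 0 0.705 0.016 1;0.2 0 0 0 0.328 0.003 1;0 0 0 0 0 0 1;0 0 0 0 0 0 1;0 0 0 0 0 0 1;0 0 0 0 0 0 1"

```text
clock: 24.1
position: [0.5944, 0.2289, 0.2274]
eef_rot: [-0.001, 0.035, 0.993, -0.112]
wrist_force: [-0.5, -1.3, 5.7]
width: 0.264
```

```bash
cat >> h.py <<'E'
def seat():
    s,p,R=state();M=R.as_matrix();print("clk",s["clock"],"p",p.round(4),"seat",(p+M[:,2]*.1565).round(4),"tilt",np.degrees(np.arctan2(-M[2,1],-M[2,2])).round(2),"pitch",np.degrees(np.arcsin(M[2,0])).round(2),"xyaw",np.degrees(np.arctan2(-M[1,0],-M[0,0])).round(2),"F tool",(M.T@s["wrist_force"]).round(1),"T tool",(M.T@s["wrist_torque"]).round(2),"w",round(s["width"],3))
E
python3 -c "from h import *;seat()"
```

```text
clk 24.1 p [0.5944 0.2289 0.2274] seat [0.5928 0.1941 0.0748] tilt 12.87 pitch -0.32 xyaw -4.06 F tool [ 0.4 -2.6 -5.2] T tool [0.89 0.06 0.  ] w 0.264
```

step_arm:
  increments: "0.23 0 0 0 0.377 0.005 1;0.43 0 0 0 0.705 0.016 1;0.43 0 0 0 0.705 0.016 1;0.43 0 0 0 0.705 0.016 1;0.43 0 0 0 0.705 0.016 1;0.2 0 0 0 0.328 0.003 1;0 0 0 0 0 0 1;0 0 0 0 0 0 1;0 0 0 0 0 0 1;0 0 0 0 0 0 1"

```text
clock: 25.35
position: [0.5965, 0.2623, 0.2154]
eef_rot: [-0.005, 0.035, 0.974, -0.224]
wrist_force: [1.0, 0.3, 6.5]
width: 0.268
```

```bash
python3 - <<'E'
from h import *
seat();d=grab("side",7);a=grab("scene",7)
s,p,R=state();M=R.as_matrix();G=lambda g:p+M@np.array([-g[0],g[1],-(g[2]-.148)])
print(proj(a,[G([.031,0,.092])]),proj(d,[G([0,0,.01])]))
cv2.imwrite("pics/v7.png",np.hstack([crop(a,325,150,80,120,5)[:,:400],crop(d,250,230,80,120,5)[:,:400]]))
E
```

```text
clk 25.35 p [0.5965 0.2623 0.2154] seat [0.5924 0.1942 0.0746] tilt 25.85 pitch -0.3 xyaw -4.02 F tool [-1.  -2.5 -6. ] T tool [ 0.98 -0.14  0.03] w 0.268
[[370.95937224 173.99025292]] [[291.28329896 308.76884851]]
```

View pics/v7.png

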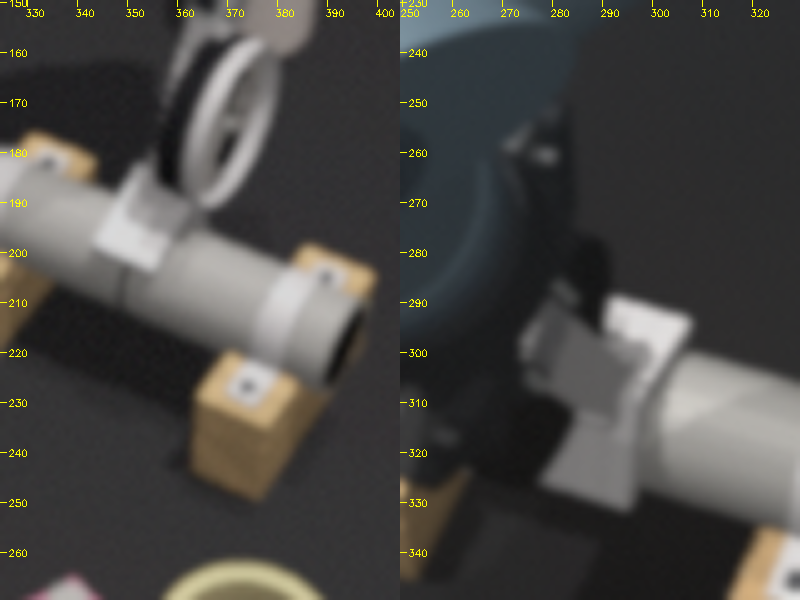

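```bash
python3 - <<'E'
from h import *
a=load("scene7");s,p,R=state();M=R.as_matrix()
G=lambda g,dx=0:p+M@np.array([-(g[0]+dx),g[1],-(g[2]-.148)])
for dx in(-.002,0,.002,.004):print(dx,"foot outer corners",proj(a,[G([-.02,-.041,.007],dx),G([.02,-.041,.007],dx),G([-.02,-.034,0],dx),G([.02,-.034,0],dx)]).round(1).tolist())
u=np.radians(-4.1);X=np.array([np.cos(u),np.sin(u),0]);Y=np.array([-np.sin(u),np.cos(u),0])
for x in(.589,.591,.593):
    print(x,[proj(a,[np.array([x,.1943,.075])+.03*(np.cos(t)*-Y+np.sin(t)*np.array([0,0,1]))])[0].round(1).tolist() for t in np.radians([-30,-15,0,15,30])])
g=cv2.cvtColor(a["color"],cv2.COLOR_RGB2GRAY).astype(float);z=cv2.cvtColor(load("scene0")["color"],cv2.COLOR_RGB2GRAY).astype(float)
for n,im in(("now",g),("start",z)):
  for v in(203,204,205,206,207,208):
    print(n,v,im[v,343:358].astype(int).tolist())
E
```

```text
-0.002 foot outer corners [[341.6, 197.5], [353.8, 202.6], [342.1, 199.1], [354.2, 204.2]]
0 foot outer corners [[342.2, 197.8], [354.4, 202.9], [342.7, 199.4], [354.8, 204.4]]
0.002 foot outer corners [[342.8, 198.0], [355.0, 203.1], [343.3, 199.6], [355.4, 204.7]]
0.004 foot outer corners [[343.4, 198.3], [355.6, 203.4], [343.9, 199.9], [356.0, 204.9]]
0.589 [[347.3, 210.1], [346.9, 209.0], [346.9, 207.4], [347.1, 205.4], [347.7, 203.0]]
0.591 [[348.0, 210.3], [347.6, 209.3], [347.5, 207.6], [347.8, 205.6], [348.4, 203.2]]
0.593 [[348.6, 210.5], [348.2, 209.5], [348.1, 207.9], [348.4, 205.8], [349.0, 203.4]]
now 203 [106, 105, 106, 107, 107, 105, 99, 102, 122, 143, 162, 178, 179, 165, 153]
now 204 [100, 101, 101, 103, 103, 98, 87, 89, 104, 114, 126, 140, 147, 146, 148]
now 205 [95, 96, 98, 100, 100, 92, 82, 89, 102, 107, 110, 117, 127, 137, 145]
now 206 [90, 92, 96, 96, 95, 87, 80, 91, 102, 105, 108, 114, 125, 136, 143]
now 207 [83, 86, 89, 93, 91, 82, 78, 91, 100, 102, 107, 115, 126, 133, 139]
now 208 [72, 77, 82, 85, 83, 76, 74, 87, 97, 100, 105, 114, 122, 129, 134]
start 203 [125, 130, 135, 138, 142, 140, 128, 121, 138, 152, 157, 160, 162, 165, 166]
start 204 [114, 119, 123, 128, 131, 127, 115, 118, 137, 149, 153, 155, 157, 160, 161]
start 205 [102, 108, 112, 117, 120, 113, 104, 115, 133, 142, 146, 149, 152, 155, 156]
start 206 [94, 97, 102, 106, 108, 102, 96, 112, 127, 134, 138, 143, 146, 148, 151]
start 207 [85, 88, 93, 96, 95, 90, 87, 104, 117, 124, 127, 132, 137, 141, 144]
start 208 [73, 78, 82, 87, 86, 79, 79, 96, 107, 112, 117, 123, 126, 131, 136]
```

step_arm:
  increments: "0 0 0 0 0 -0.2 1;0 0 0 0 0 -0.2 1;0 0 0 0.1 0 0 1;0 0 0 0.12 0 0 1;0 0 0 0 0 0 1;0 0 0 0 0 0.2 1;0 0 0 0 0 0.2 1;0 0 0 0 0 0.1 1;0 0 0 0 0 0.1 1;0 0 0 0 0 0 1"

```text
clock: 26.7
position: [0.5928, 0.2645, 0.2166]
eef_rot: [-0.006, 0.034, 0.975, -0.221]
wrist_force: [-1.9, 2.0, 12.4]
width: 0.267
```

step_arm:
  increments: "0 0 0 0 0 0.1 1;0 0 0 0 0 0 1;0 0 0 0 0 0 1;0 0 0 0 0 0 1;0 0 0 0 0 0 1;0 0 0 0 0 0 1;0 0 0 0 0 0 1;0 0 0 0 0 0 1;0 0 0 0 0 0 1;0 0 0 0 0 0 1"

```text
clock: 27.95
position: [0.5928, 0.2646, 0.2166]
eef_rot: [-0.005, 0.034, 0.975, -0.221]
wrist_force: [-1.9, 3.3, 13.3]
width: 0.271
```

```bash
python3 - <<'E'
from h import *
seat();c=grab("wrist",8)
g=cv2.cvtColor(c["color"],cv2.COLOR_RGB2GRAY).astype(float)
a,G,M=dial("D",10)
gg=cv2.cvtColor(a["color"],cv2.COLOR_RGB2GRAY).astype(int)
for v in(204,205,206,207):print(v,gg[v,343:358].tolist())
for n,q in(("c",[.031,0,.092]),("idx tip",[.031,-.039*np.sin(.45),.092+.039*np.cos(.45)])):print(n,proj(a,[G(q)])[0].round(1))
cv2.imwrite("pics/d8.png",crop(a,345,150,50,50,12))
x0,y0=360,158
print(gg[150:184,360:384])
E
```

```text
clk 27.95 p [0.5928 0.2646 0.2166] seat [0.5888 0.1973 0.0754] tilt 25.53 pitch -0.26 xyaw -3.99 F tool [  2.1  -2.9 -13.4] T tool [1.35 0.77 0.09] w 0.271
clk 28.0 p [0.5928 0.2646 0.2166] R [[-0.998, 0.065, -0.026], [0.07, 0.9, -0.43], [-0.005, -0.431, -0.902]] F [-2.3  3.8 13.7] w 0.272
204 [103, 104, 105, 105, 104, 98, 86, 87, 101, 110, 117, 129, 141, 148, 152]
205 [100, 103, 104, 102, 100, 92, 82, 89, 103, 110, 120, 134, 145, 149, 151]
206 [93, 96, 98, 98, 96, 87, 80, 92, 103, 109, 119, 133, 142, 147, 149]
207 [84, 88, 91, 92, 90, 82, 78, 93, 103, 109, 117, 128, 136, 140, 144]
c [370.3 172.5]
idx tip [371.1 162.2]
[[ 43  68  82  75  63  56  62  86 106 111 106  99 100 111 123 129 131 132
  134 135 136 137 137 137]
 [ 46  75  95  99  92  85  89 103 112 109 102  99 104 117 126 130 132 133
  134 135 136 136 137 137]
 [ 50  80 106 113 112 108 112 120 120 111 104 103 110 121 128 130 131 133
  134 136 136 137 137 137]
 [ 55  88 114 123 123 122 124 131 132 125 114 111 116 123 128 130 132 133
  134 136 136 137 137 137]
 [ 64  96 119 127 127 126 128 136 141 133 117 109 113 121 127 130 132
[... 2261 characters left out ...]
04 138 152 147 131 116 100  73  43  52 101 149 175 177 155 112  67
   52  50  50  50  50  49]
 [ 66 107 137 147 141 126 111  92  60  39  71 126 166 181 172 140  93  59
   50  50  50  50  49  50]
 [ 72 110 134 140 134 121 105  81  49  51 100 149 179 182 162 120  73  53
   50  50  50  50  50  49]
 [ 76 110 129 133 127 117 101  73  49  76 129 170 185 176 144  97  59  50
   50  49  49  50  50  50]
 [ 78 109 124 126 121 114 100  77  69 109 155 182 184 161 118  74  54  50
   49  50  49  50  49  50]
 [ 77 107 119 121 118 112 102  90 102 141 175 187 174 137  90  58  51  49
   49  50  51  50  50  50]
 [ 75 102 114 117 116 111 104 105 128 162 184 182 156 110  67  52  50  50
   50  49  50  50  50  49]]
```

step_arm:
  increments: "0 0 0 0 0 -0.3 1;0 0 0 0 0 -0.3 1;0.04 0 0 -0.12 -0.15 0 1;0 0 0 0 -0.13 0 1;0 0 0 0 0 0 1;0 0 0 0 0 0 1;0 0 0 0 0 0 1;0 0 0 0 0 0 1;0 0 0 0 0 0 1;0 0 0 0 0 0 1"

```text
clock: 29.75
position: [0.594, 0.2613, 0.2176]
eef_rot: [-0.007, 0.035, 0.974, -0.225]
wrist_force: [-0.8, 1.3, -3.9]
width: 0.268
```

```bash
python3 -c "from h import *;seat()"
```

```text
clk 29.75 p [0.594  0.2613 0.2176] seat [0.5894 0.1929 0.0769] tilt 25.97 pitch -0.09 xyaw -4.07 F tool [0.9 2.8 3. ] T tool [-1.35  0.18 -0.05] w 0.268
```

step_arm:
  increments: "0 0 0 -0.06 0.1 0 1;0 0 0 0 0.1 0 1;0 0 0 0 0 0 1;0 0 0 0 0 0.1 1;0 0 0 0 0 0.1 1;0 0 0 0 0 0.1 1;0 0 0 0 0 0.1 1;0 0 0 0 0 0.1 1;0 0 0 0 0 0 1;0 0 0 0 0 0 1"

```text
clock: 31.0
position: [0.595, 0.2621, 0.2156]
eef_rot: [-0.006, 0.035, 0.974, -0.224]
wrist_force: [-1.8, 3.3, 8.1]
width: 0.265
```

```bash
python3 -c "from h import *;seat()"
```

```text
clk 31.0 p [0.595  0.2621 0.2156] seat [0.5907 0.1939 0.0748] tilt 25.9 pitch -0.23 xyaw -4.04 F tool [ 2.  -0.7 -8.7] T tool [0.09 0.72 0.06] w 0.265
```

step_arm:
  increments: "0 0 0 0 0 0.1 1;0 0 0 0 0 0.1 1;0 0 0 0 0 0 1;0 0 0 0 0 0 1;0 0 0 0 0 0 1;0 0 0 0 0 0 1;0 0 0 0 0 0 1;0 0 0 0 0 0 1;0 0 0 0 0 0 1;0 0 0 0 0 0 1"

```text
clock: 32.25
position: [0.595, 0.2621, 0.2155]
eef_rot: [-0.005, 0.035, 0.974, -0.224]
wrist_force: [-2.7, 3.1, 12.0]
width: 0.271
```

step_arm:
  increments: "0 0 0 0 0 0 1;0 0 0 0 0 0 1;0 0 0 0 0 0 1;0 0 0 0 0 0 1;0 0 0 0 0 0 1;0 0 0 0 0 0 1;0 0 0 0 0 0 1;0 0 0 0 0 0 1;0 0 0 0 0 0 1;0 0 0 0 0 0 1"

```text
clock: 33.5
position: [0.595, 0.2621, 0.2155]
eef_rot: [-0.005, 0.035, 0.974, -0.224]
wrist_force: [-3.7, 4.4, 12.5]
width: 0.275
```

```bash
python3 - <<'E'
from h import *
seat();w=grab("wrist",9);b=load("wrist2");b5=load("wrist5")
G=lambda c:cv2.cvtColor(c["color"],cv2.COLOR_RGB2GRAY)
for n,(x,y,W,H) in dict(stem=(300,225,45,60),grip=(280,285,80,95),footL=(268,196,22,16),footR=(358,196,22,16),dial=(240,240,60,60)).items():
    for nm,k in(("w2",b),("w5",b5)):
        t=G(k)[y:y+H,x:x+W];r=cv2.matchTemplate(G(w)[y-12:y+H+12,x-12:x+W+12],t,cv2.TM_CCOEFF_NORMED);_,m,_,l=cv2.minMaxLoc(r);print(n,nm,"shift",l[0]-12,l[1]-12,round(m,3))
a,Gf,M=dial("E",12)
# rectified dial (gauge y right, z up), 5 px/mm
o=Gf([.028,0,.093]);N=240
Yg,Zg=np.meshgrid((np.arange(N)-N/2)/2.5e3,-(np.arange(N)-N/2)/2.5e3)
P=o+Yg.reshape(-1,1)*M[:,1]+Zg.reshape(-1,1)*-M[:,2]
uv=proj(a,P).reshape(N,N,2).astype(np.float32)
r=cv2.remap(cv2.cvtColor(a["color"],cv2.COLOR_RGB2GRAY),uv[...,0],uv[...,1],cv2.INTER_CUBIC);cv2.imwrite("pics/rect.png",r)
th=np.radians(np.arange(-90,91,2))
for R in(15,20,25,30,34,38,42):
    xs=(N/2-R*2.5*np.sin(th)).astype(np.float32)[None];ys=(N/2-R*2.5*np.cos(th)).astype(np.float32)[None]
    print(R,cv2.remap(r,xs,ys,cv2.INTER_LINEAR)[0,45:68].tolist())
E
```

```text
clk 33.5 p [0.595  0.2621 0.2155] seat [0.5909 0.194  0.0747] tilt 25.85 pitch -0.29 xyaw -4.02 F tool [  3.9  -1.8 -13.1] T tool [0.45 1.05 0.05] w 0.275
stem w2 shift 0 -1 0.917
stem w5 shift 0 0 0.949
grip w2 shift 0 0 0.954
grip w5 shift 0 0 0.979
footL w2 shift -1 -1 0.983
footL w5 shift -1 -1 0.98
footR w2 shift -1 -2 0.984
footR w5 shift -1 -1 0.979
dial w2 shift 1 -1 0.822
dial w5 shift 0 0 0.826
clk 33.55 p [0.595  0.2621 0.2155] R [[-0.998, 0.065, -0.026], [0.07, 0.898, -0.435], [-0.005, -0.436, -0.9]] F [-4.   4.8 13.4] w 0.268
15 [85, 86, 88, 88, 89, 90, 91, 92, 92, 94, 95, 97, 99, 101, 102, 103, 104, 105, 107, 108, 109, 109, 110]
20 [91, 92, 95, 97, 99, 103, 107, 110, 111, 112, 113, 114, 116, 118, 122, 125, 126, 126, 127, 128, 130, 131, 131]
25 [113, 116, 120, 122, 124, 126, 128, 133, 137, 143, 145, 146, 146, 147, 150, 155, 158, 158, 158, 157, 158, 158, 159]
30 [146, 149, 151, 156, 159, 162, 165, 166, 166, 169, 173, 176, 177, 177, 176, 179, 184, 184, 183, 183, 184, 185, 184]
34 [178, 180, 180, 181, 181, 184, 187, 188, 188, 187, 188, 192, 194, 194, 193, 194, 196, 198, 197, 197, 197, 196, 198]
38 [191, 193, 196, 196, 196, 197, 197, 199, 200, 200, 199, 200, 201, 202, 202, 202, 203, 204, 204, 204, 203, 204, 204]
42 [194, 195, 195, 195, 196, 196, 196, 197, 198, 198, 198, 199, 199, 199, 200, 202, 202, 204, 206, 204, 203, 204, 204]
```

```bash
python3 -c "
from h import *;from cell import ctrl;seat();print(ctrl.close_job())"
```

```text
clk 34.15 p [0.595  0.2621 0.2155] seat [0.5909 0.194  0.0747] tilt 25.85 pitch -0.29 xyaw -4.02 F tool [  4.   -2.1 -12.7] T tool [0.46 1.13 0.06] w 0.266
the job is handed in; nothing more can be done
None
```

I gripped the small silver gauge by its stem and set it upright over the ring with the dial facing the tube's open end. I then rocked it to 25.85° and handed in at 34 s, still gripping it and pressing it home with about 16 N (wrist reading plus the gauge's weight). I did not see the pointer on the index on the tube: there the dial's rim hides the needle from the scene camera.

- **Angle:** I held the gauge close to the scene camera, tilted it 25.5° and let the pointer settle. There the needle lay within about 0.4° of the index, which puts the index near 25.9°. The tilt on the tube rests on the arm's readings. The wrist picture showed the foot shifted about 1 px in the grip, so the true tilt is perhaps 0.3° more.
- **Seat:** The seat point came out at (0.591, 0.194, 0.075). Across the tube and in height it lies on the axis I measured, within the readings' 1 mm or so. It is within about 1–2 mm of the ring; the scene and wrist cameras disagreed by about that much along the tube.
- **One mend:** When I lifted it slightly to shift it about 2 mm towards the ring, the V came back down on one leg. The readings showed it; I lifted it again, re-centred it and pressed it home.
- **Other checks:** No reading neared the force limits. I moved nothing towards the mug, tape roll or jar, but did not check their places at the end. My thirteenth picture was refused at the limit of 12, so the last checks were by numbers only.

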